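Point out two reference posts and log the check

ROBOT

A 7-joint arm with a two-finger parallel gripper is mounted at the origin on the work surface. World frame = base frame: x ahead of the robot, y to its left, z up, the work surface at z = 0. Lengths are in m, angles in rad, forces in N, time in s.
With the tool pointing down it reaches from about 0.4 to 0.85 m from the base axis. Payload 4.5 kg.
Tool frame: the origin (TCP) lies midway between the tips of the shut fingers; the grasp point (between the pads) lies 19 mm behind it; z points along the fingers, y is the line along which they close (so a half turn about z gives the same grasp; the last joint's range is limited). The gripper opens to 88 mm and grips with 3 to 60 N. Pads are 18 mm wide; open, the fingers measure 123 mm over their backs; the gripper's body (75 mm by 187 mm) begins 45 mm behind the grasp point.
Start: joints at [-1.188, 0.689, -0.195, 1.565, 0.157, 0.902, -0.215], TCP at [0.214, 0.587, 0.239] pointing down, gripper open.
Joint ranges: [-3.01, 3.01], [-0.46, 2.08], [-1.47, 1.51], [0.13, 2.56], [-1, 4.14], [0.04, 2.09], [-2.66, 2.66]. Speed limits (rad/s): [2.57, 2.57, 3.14, 3.14, 3.14, 3.14, 3.14].

INTERFACE

Orientations are given as a unit quaternion [x, y, z, w].
In Python, from plant import r gives the robot as it stands.
- The arm moves only by the tool carry_out, never from a script. Its argument "plan" is a list of rows, each an object with "rot": the turn, a rotation vector about the tool's x, y, z in rad, a list of three; "xyz": the shift along the tool's x, y, z in m, a list of three; "grip": the closure in counts, from 0 (fully open) to 255 (shut). In form: [{"rot": [wx, wy, wz], "xyz": [dx, dy, dz], "grip": grip}, ...]. A call has 1 to 8 rows; each row is the pose to reach, as a shift and turn from the pose commanded when the call began, along the tool's axes at that moment; what a row does not reach only later rows make up. A row lasts 1/12 s, in which the tool goes at most 41.7 mm and 7.16 degrees, less where a joint would pass 70% of its speed; a pose out of reach is approached as far as the arm can. A call with a gripper value outside its range is refused whole. The fingers move at their own pace and stop on an object; "squeeze" is the grip in N (left out, the last holds). Time passes only in rows, so rows that repeat a pose let the fingers close. It gives the time, the measured TCP pose, the force, the opening and the grip force at its end, in the units of the state.
- r.get_state(): the state, without advancing time (a new reading comes with each control period).
- r.snapshot(name): name is "scene" or "side" or "wrist"; returns the picture (384x512x3 uint8, red, green, blue); there is no depth.
- r.camera_params(name): a dict with "fx", "fy", "cx", "cy" (pixels), "position" and "attitude" of the camera in the world; the wrist camera has in their place "hand_eye" (4x4, takes a point from camera to tool coordinates, whose origin is the TCP and whose axes are the flange's). Camera axes: x right, y down, z forward; pixel columns grow to the right and rows downward; lengths in m; the calibration is good to about 2 mm. A picture is of the moment at which its call begins: read the wrist's pose just before it. camera_params takes no time and is no camera call.
- r.finish_job(): hands the job in; it is judged then, once.
The state is a dict: "clock": time; "q": joint angles; "qd": joint speeds; "joint_torque": joint torques, N m; "tool_pos": TCP position; "eef_rot": TCP orientation; "contact_force": force on the tool from outside, world axes, zero at the start; "moment": the same for the moment, N m; "opening": opening from 0.0 (shut) to 1.0 (fully open); "finger_force": force on a finger pad.
Only numpy, scipy, OpenCV 4.12 (cv2) and the standard library are available. Lean on these libraries where they do the work, as an engineer would, in place of code of your own. Each camera call takes 0.05 s, during which the arm holds its last target. There are 200 camera calls.

TASK

Check the arm against the reference posts: from straight above, point the fingertips at the pointed post's tip, a finger's breadth (about 2 cm) above it, and stay there for two seconds without touching it; then point in the same way at the post with the ball on top, again for two seconds. Then press the large button on the box fully down to log the check, let it come up again and finish clear. Do not touch the posts, leave the small button unpressed, and leave every other thing where it stands.

Things in the scene. Friction and masses are not known exactly. Their poses are not given: they have to be found in the camera images.
- pointed_tip (a point): top centre of the pointed post, 100 mm above the post's underside, z up: a round column 26 mm across tapering over its upper 45 mm to a 4 mm wide point
- ball_tip (a point): top centre of the ball post, 100 mm above the post's underside, z up: a slim 16 mm stem carrying a 36 mm ball
- flat_tip (a point): top centre of the flat post, 100 mm above the post's underside, z up: a 20 mm stem under a flat disc 42 mm across and 20 mm thick; not to be pointed at
- post_pointed: loose turned steel reference post, 100 mm tall, foot 52 mm across and 14 mm high, standing on the dark plate; the one that ends in a point; origin at the centre of its underside, z up
- post_ball: loose turned steel reference post, 100 mm tall, foot 52 mm across and 14 mm high, standing on the dark plate; the one that ends in a ball; origin at the centre of its underside, z up
- post_flat: loose turned steel reference post, 100 mm tall, foot 52 mm across and 14 mm high, standing on the dark plate; the one that ends in a flat disc; not part of the job; origin at the centre of its underside, z up
- plate: dark steel base plate fixed to the table, 260 x 360 x 12 mm (x, y, z); the posts stand on it in any order, some 10 cm apart; origin at the centre of its underside
- logbox: white box fixed to the table, 110 x 170 x 55 mm, with a grey top carrying two grey buttons in black collars; origin at the centre of its underside
- log_button_top (a point): centre of the top face of the LARGE button (36 mm across) on the box; it is pressed straight down
- log_button (a joint): travel of the large button in m: 0 up, 0.006 fully down; a spring pushes it up, fully down takes 5 N
- small_button_top (a point): centre of the top face of the SMALL button (16 mm across) on the same box, 90 mm from the large one; leave unpressed
- small_button (a joint): travel of the small button in m: 0 up, 0.004 fully down
- bushing: loose aluminium bushing, 34 mm across, 30 mm high, on the plate; origin at the centre of its underside, z up
- nut: loose steel hex nut, 30 mm across, 13 mm high, on the plate; origin at the centre of its underside, z up
- bolt: loose dark hex bolt standing on its head on the plate, 28 mm across, 45 mm high; origin at the centre of its underside, z up
- weight: loose steel test-weight ring on the table, 100 mm across, 24 mm high; origin at the centre of its underside, z up
- hexkey: loose bent hex key lying on the table, 8 mm thick, long leg 130 mm, short leg 35 mm; origin at the centre of its underside, z up
Not all that is in view belongs to the job. What is shaped like the post_pointed but orange is not meant.

How it is judged:
By the outcome, as a careful person would: the job done as asked, in the order asked, and still so for the second after the job is handed in, with the robot touching nothing.
It also fails if it takes over 56 s, if anything falls off the work surface, if the arm or the gripper's body presses on something with over 40 N, if the wrist force passes 120 N, or if a joint passes its speed limit or range.

## Working session

There is one attempt and no reset: what is moved stays moved. The work goes in short steps, Python scripts to look and compute and a tool call to move; the robot and the scene stay as the last step left them, time stands still between calls to the robot, and variables do not carry over. Pictures are saved under pics/ and viewed, at most 10 in all, crops included, and the job is handed in when it is done.

Besides the shell and the picture viewer there is one more tool, called after "Request:" as name([rows], argument=value, ...), one row to a line, values as JSON. carry_out: Moves the arm, as the interface text tells. Its arguments: {"type":"object","properties":{"plan":{"type":"array"},"squeeze":{"type":"number"}},"required":["plan"]}

```bash
mkdir -p pics; python3 - <<'E'
from plant import r
import cv2
s=r.get_state();print(s)
for n in("scene","side","wrist"):
    print(n,r.camera_params(n)); cv2.imwrite(f"pics/{n}.png",cv2.resize(r.snapshot(n)[:,:,::-1],(768,576),interpolation=cv2.INTER_CUBIC))
E
```

```text
{'clock': 0.0, 'q': array([-1.18821345,  0.68995527, -0.19455965,  1.56633756,  0.15730608,
        0.90244989, -0.21511202]), 'qd': array([ 0.00170114, -0.00106986, -0.00225962,  0.00162355,  0.00030511,
       -0.00036656,  0.00096038]), 'joint_torque': array([-1.08642649e-03, -5.27536368e+01, -1.26694467e+00, -1.53429294e+01,
       -5.25423023e-02,  6.60236881e-03,  1.71123006e-04]), 'tool_pos': array([0.21340848, 0.58678471, 0.23793081]), 'eef_rot': array([ 1.73454316e-01,  9.84841525e-01, -8.71663799e-04, -1.03105699e-04]), 'contact_force': array([ 0.34276445, -0.09087048,  0.0570033 ]), 'moment': array([ 0.01466757, -0.01903357,  0.00829271]), 'finger_force': 0.0, 'opening': 0.9969260206721714}
scene {'fx': 408.87487428251336, 'fy': 408.87487428251336, 'cx': 259.5773108469835, 'cy': 187.2913266212677, 'position': array([ 1.14956786, -0.44929331,  0.87583191]), 'attitude': array([ 0.82288266,  0.41558591, -0.17227665, -0.34709256])}
side {'fx': 486.26868628303697, 'fy': 486.26868628303697, 'cx': 258.10207945473246, 'cy': 199.7099845535786, 'position': array([ 0.43854492, -1.17451332,  0.90372272]), 'attitude': array([ 0.88000734, -0.03987665,  0.01510102, -0.47304217])}
wrist {'fx': 310.8734495023392, 'fy': 310.8734495023392, 'cx': 257.84080742388466, 'cy': 192.6184803182829, 'hand_eye': array([[ 6.14090860e-04, -9.45856001e-01, -3.24585965e-01,
         8.50899502e-02],
       [ 9.99999472e-01,  3.13234828e-04,  9.79141208e-04,
         3.23113193e-04],
       [-8.24454959e-04, -3.24586395e-01,  9.45855693e-01,
        -1.46912124e-01],
       [ 0.00000000e+00,  0.00000000e+00,  0.00000000e+00,
         1.00000000e+00]])}
```

View pics/scene.png

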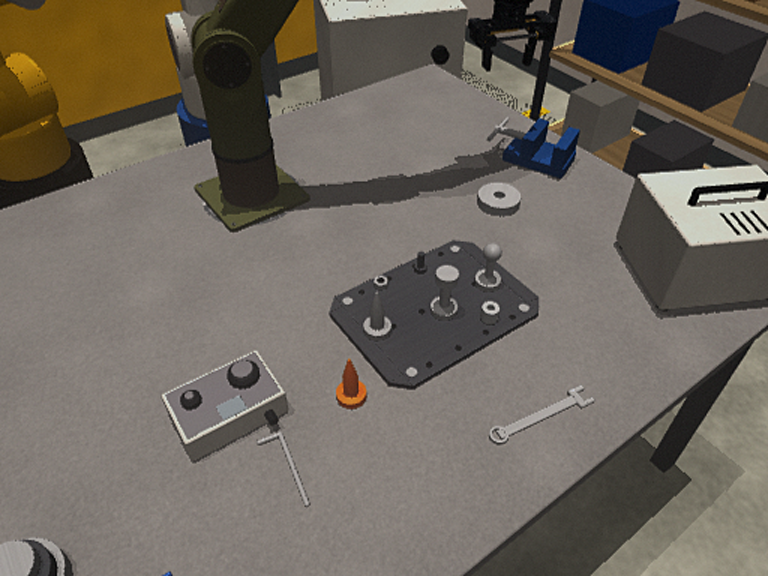

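View pics/side.png

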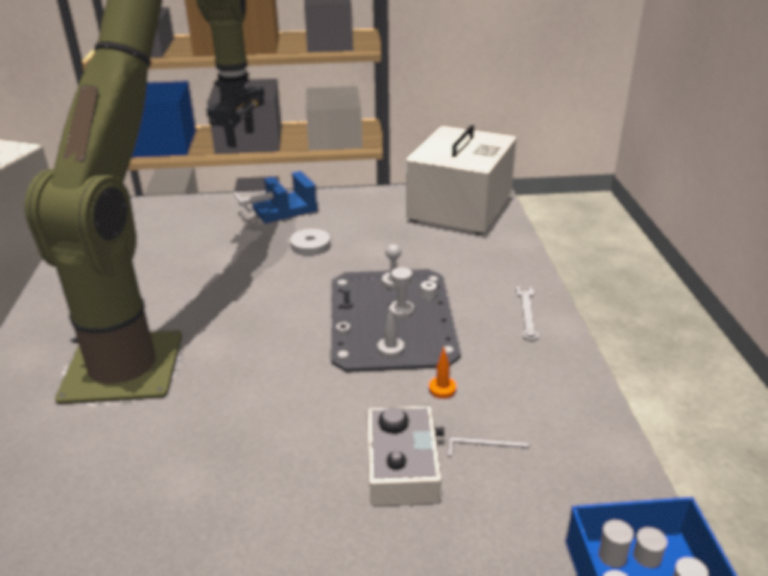

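The scene view shows the pointed tip at about (379,290), the ball at (491,250) and the large button at (243,372). In the side view they are at (391,305), (393,251) and (393,416), all in 1.5x pixels. I'll enlarge both for exact readings.

```bash
python3 - <<'E'
from plant import r
import cv2
for n,(x,y,w,h,k) in {"scene":(145,155,200,120,4),"side":(215,155,100,150,4)}.items():
    im=r.snapshot(n)[y:y+h,x:x+w,::-1]
    cv2.imwrite(f"pics/{n}_c.png",cv2.resize(im,None,fx=k,fy=k,interpolation=cv2.INTER_CUBIC))
E
```

```text
(no output)
```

View pics/scene_c.png

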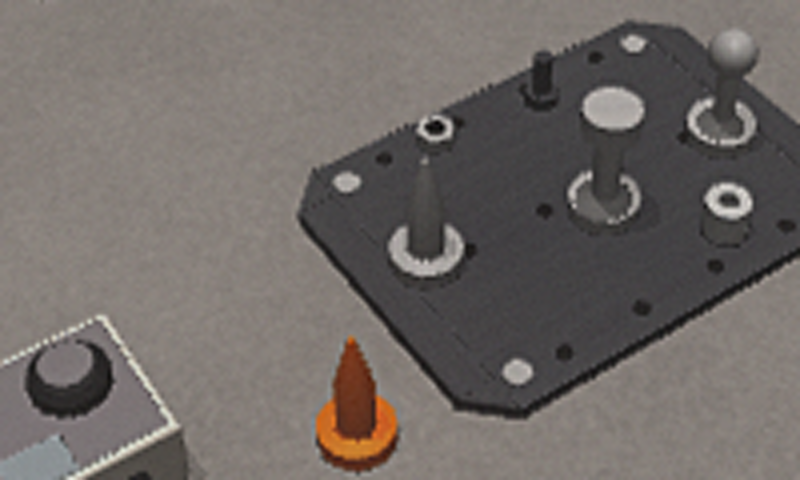

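View pics/side_c.png

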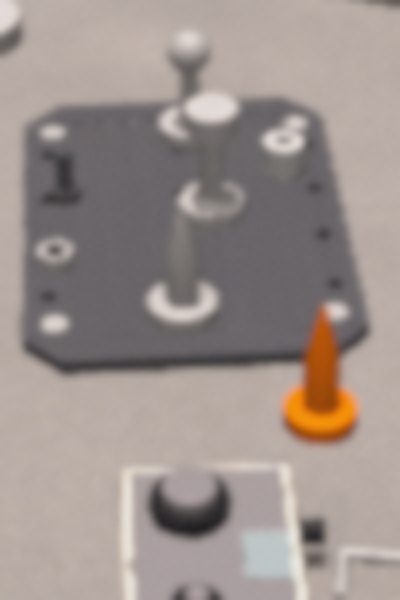

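The scene crop shows the pointed tip at (425,157), ball centre (734,53), feet (426,247) and (722,121), and button top (68,362). In the side crop they are: tip (180,205, blurred), ball (188,49), pointed foot (182,300), button top (188,487). The orange decoy stands off the plate.

```bash
cat >h.py <<'E'
import numpy as np
from plant import r
from scipy.spatial.transform import Rotation as R
def ray(n,u,v):
    c=r.camera_params(n); d=R.from_quat(c["attitude"]).apply([(u-c["cx"])/c["fx"],(v-c["cy"])/c["fy"],1]); return c["position"],d/np.linalg.norm(d)
def tri(rs):
    A=[np.eye(3)-np.outer(d,d) for _,d in rs]; return np.linalg.solve(sum(A),sum(a@p for a,(p,_) in zip(A,rs)))
def at(rr,z): p,d=rr; return p+d*(z-p[2])/d[2]
sc=lambda u,v:ray("scene",145+(u+.5)/4-.5,155+(v+.5)/4-.5)
si=lambda u,v:ray("side",215+(u+.5)/4-.5,155+(v+.5)/4-.5)
E
python3 - <<'E'
from h import *
for n,a,b,z in [("tip",(425,157),(180,205),.112),("ball",(734,53),(188,49),.094),("footP",(426,247),(182,300),.026),("footB",(722,121),None,.026),("btn",(68,362),(188,487),.065)]:
    A=sc(*a); print(n,at(A,z).round(4),*( (at(si(*b),z).round(4),tri([A,si(*b)]).round(4)) if b else ()))
s=r.get_state(); print(R.from_quat(s["eef_rot"]).as_matrix().round(3))
E
```

```text
tip [ 0.5315 -0.0152  0.112 ] [ 0.5324 -0.0148  0.112 ] [ 0.5323 -0.0158  0.1128]
ball [0.5628 0.2355 0.094 ] [0.5615 0.2428 0.094 ] [0.562  0.2363 0.0956]
footP [ 0.5335 -0.0168  0.026 ] [ 0.5331 -0.0148  0.026 ] [ 0.5333 -0.0166  0.0267]
footB [0.5624 0.2349 0.026 ]
btn [ 0.5077 -0.2703  0.065 ] [ 0.5155 -0.2614  0.065 ] [ 0.5148 -0.2721  0.0744]
[[-0.94   0.342 -0.   ]
 [ 0.342  0.94  -0.001]
 [-0.    -0.001 -1.   ]]
```

Request:
carry_out([
  {"rot":[0,0,0],"xyz":[-0.015,-0.0135,0],"grip":255},
  {"rot":[0,0,0],"xyz":[-0.04,-0.036,0],"grip":255},
  {"rot":[0,0,0],"xyz":[-0.067,-0.061,0],"grip":255},
  {"rot":[0,0,0],"xyz":[-0.094,-0.085,0],"grip":255},
  {"rot":[0,0,0],"xyz":[-0.121,-0.11,0],"grip":255},
  {"rot":[0,0,0],"xyz":[-0.148,-0.134,0],"grip":255},
  {"rot":[0,0,0],"xyz":[-0.175,-0.158,0],"grip":255},
  {"rot":[0,0,0],"xyz":[-0.202,-0.183,0],"grip":255},
])

```text
clock: 0.92
tool_pos: [0.3415, 0.345, 0.2389]
eef_rot: [0.173, 0.985, 0.0, 0.0]
contact_force: [0.5, -0.3, 0.7]
opening: 0.422
finger_force: 0.0
```

Request:
carry_out([
  {"rot":[0,0,0],"xyz":[-0.027,-0.0245,0],"grip":255},
  {"rot":[0,0,0],"xyz":[-0.054,-0.049,0],"grip":255},
  {"rot":[0,0,0],"xyz":[-0.081,-0.0735,0],"grip":255},
  {"rot":[0,0,0],"xyz":[-0.108,-0.098,0],"grip":255},
  {"rot":[0,0,0],"xyz":[-0.135,-0.1225,0],"grip":255},
  {"rot":[0,0,0],"xyz":[-0.162,-0.147,0],"grip":255},
  {"rot":[0,0,0],"xyz":[-0.185,-0.168,0],"grip":255},
  {"rot":[0,0,0],"xyz":[-0.2,-0.18,0],"grip":255},
])

```text
clock: 1.58
tool_pos: [0.4685, 0.1047, 0.2386]
eef_rot: [0.176, 0.984, -0.001, 0.0]
contact_force: [-0.2, 0.2, -0.4]
opening: 0.009
finger_force: 0.0
```

```bash
cat >>h.py <<'E'
def wproj(P,st):
    c=r.camera_params("wrist"); T=np.eye(4); T[:3,:3]=R.from_quat(st["eef_rot"]).as_matrix(); T[:3,3]=st["tool_pos"]
    p=np.linalg.inv(T@c["hand_eye"])@np.r_[P,1]; return np.array([c["fx"]*p[0]/p[2]+c["cx"],c["fy"]*p[1]/p[2]+c["cy"]])
def wray(u,v,st):
    c=r.camera_params("wrist"); H=c["hand_eye"]; Q=R.from_quat(st["eef_rot"])
    d=Q.apply(H[:3,:3]@[(u-c["cx"])/c["fx"],(v-c["cy"])/c["fy"],1]); return Q.apply(H[:3,3])+st["tool_pos"],d/np.linalg.norm(d)
E
python3 - <<'E'
from h import *
import cv2
s=r.get_state(); im=r.snapshot("wrist"); print(s["tool_pos"],s["eef_rot"],s["qd"].round(3))
cv2.imwrite("pics/w1.png",cv2.resize(im[:,:,::-1],(768,576),interpolation=cv2.INTER_CUBIC))
for P in [(.532,-.016,.112),(.562,.236,.094),(.512,-.271,.072)]: print(wproj(P,s)*1.5)
E
```

```text
[0.46854133 0.10466271 0.23864939] [ 1.75914161e-01  9.84405070e-01 -8.86546843e-04  2.84534664e-04] [ 0.444  0.085 -0.056 -0.187  0.005  0.104  0.431]
[252.91229451 416.42296937]
[615.03285993 326.80846862]
[-27.8403099 460.5770944]
```

View pics/w1.png

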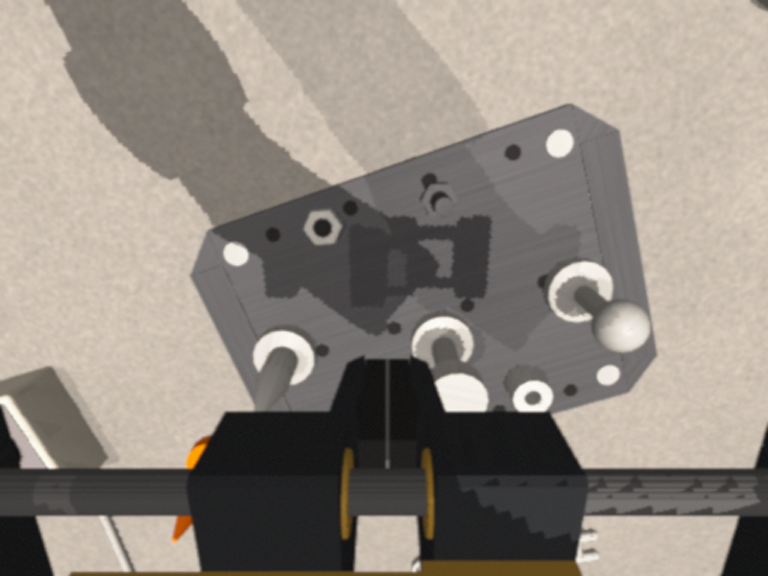

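The wrist view shows the ball at (621,326), against a prediction of (615,327) with the arm still moving. The pointed tip is hidden behind the hand. I'll go above it at a safe height and check from there.

Request:
carry_out([
  {"rot":[0,0,0],"xyz":[-0.02,-0.018,0],"grip":255},
  {"rot":[0,0,0],"xyz":[-0.045,-0.041,0],"grip":255},
  {"rot":[0,0,0],"xyz":[-0.07,-0.064,0.01],"grip":255},
  {"rot":[0,0,0],"xyz":[-0.09,-0.082,0.03],"grip":255},
  {"rot":[0,0,0],"xyz":[-0.103,-0.094,0.05],"grip":255},
  {"rot":[0,0,0],"xyz":[-0.103,-0.094,0.058],"grip":255},
  {"rot":[0,0,0],"xyz":[-0.103,-0.094,0.058],"grip":255},
  {"rot":[0,0,0],"xyz":[-0.103,-0.094,0.058],"grip":255},
])

```text
clock: 2.3
tool_pos: [0.5315, -0.013, 0.1807]
eef_rot: [0.173, 0.985, 0.001, -0.001]
contact_force: [-0.7, 0.3, 0.3]
opening: 0.006
finger_force: 0.0
```

Request:
carry_out([
  {"rot":[0,0,0],"xyz":[0,0,0],"grip":255},
  {"rot":[0,0,0],"xyz":[0,0,0],"grip":255},
  {"rot":[0,0,0],"xyz":[0,0,0],"grip":255},
])

```text
clock: 2.55
tool_pos: [0.5323, -0.0135, 0.1817]
eef_rot: [0.173, 0.985, 0.0, 0.001]
contact_force: [0.6, 0.6, 1.2]
opening: 0.007
finger_force: 0.0
```

```bash
python3 - <<'E'
from h import *
import cv2
s=r.get_state(); im=r.snapshot("wrist"); print(s["clock"],s["tool_pos"],s["eef_rot"],abs(s["qd"]).max().round(3))
cv2.imwrite("pics/w2.png",cv2.resize(im[130:280,130:330,::-1],None,fx=4,fy=4,interpolation=cv2.INTER_CUBIC))
for P in [(.532,-.016,.112),(.562,.236,.094),s["tool_pos"]]: print(wproj(P,s))
print((wproj((.532,-.016,.112),s)-[130,130])*4)
E
```

```text
2.55 [ 0.53229268 -0.0134592   0.18168358] [1.72588681e-01 9.84993605e-01 4.05473161e-04 7.62222316e-04] 0.005
[253.67165898 206.84240926]
[585.7010132  126.04517908]
[256.90905373 253.82430303]
[494.68663591 307.36963702]
```

View pics/w2.png

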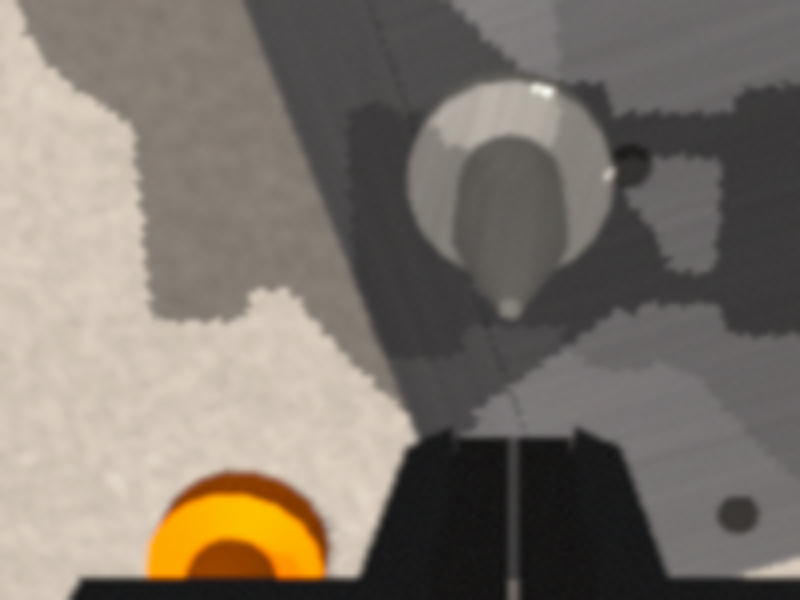

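The tip is at crop (510,308) and the TCP column at about 509, so the tip is straight below the fingertips (within about 1 mm). I'll descend and hold.

Request:
carry_out([
  {"rot":[0,0,0],"xyz":[0,0,0.012],"grip":255},
  {"rot":[0,0,0],"xyz":[0,0,0.026],"grip":255},
  {"rot":[0,0,0],"xyz":[0,0,0.038],"grip":255},
  {"rot":[0,0,0],"xyz":[0,0,0.046],"grip":255},
  {"rot":[0,0,0],"xyz":[0,0,0.049],"grip":255},
  {"rot":[0,0,0],"xyz":[0,0,0.049],"grip":255},
  {"rot":[0,0,0],"xyz":[0,0,0.049],"grip":255},
  {"rot":[0,0,0],"xyz":[0,0,0.049],"grip":255},
])

```text
clock: 3.27
tool_pos: [0.5325, -0.0146, 0.1323]
eef_rot: [0.174, 0.985, 0.0, 0.001]
contact_force: [0.1, -0.5, -0.3]
opening: 0.006
finger_force: 0.0
```

```bash
python3 - <<'E'
from h import *
import cv2
s=r.get_state(); im=r.snapshot("wrist"); print(s["clock"],s["tool_pos"],abs(s["qd"]).max().round(3))
cv2.imwrite("pics/w3.png",cv2.resize(im[150:300,160:360,::-1],None,fx=4,fy=4,interpolation=cv2.INTER_CUBIC))
p=s["tool_pos"].copy();p[2]=.112;print((wproj(p,s)-[160,150])*4)
E
```

```text
3.2667 [ 0.53249874 -0.01459271  0.13232275] 0.003
[387.83202637 345.68595039]
```

View pics/w3.png

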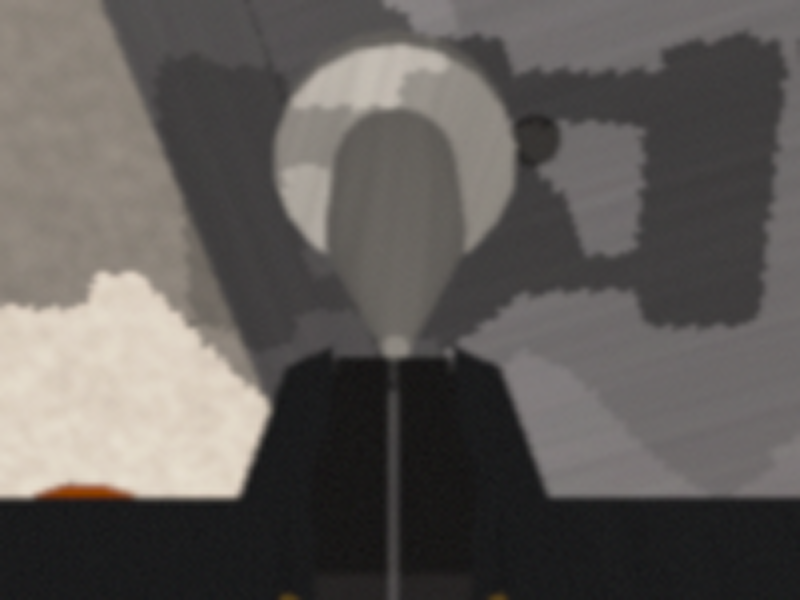

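The tip shows at (396,347) against (388,346) expected directly under the TCP, so it is about 1 mm off. Holding over 2 s.

Request:
carry_out([
  {"rot":[0,0,0],"xyz":[0,0.001,0],"grip":255},
  {"rot":[0,0,0],"xyz":[0,0.001,0],"grip":255},
  {"rot":[0,0,0],"xyz":[0,0.001,0],"grip":255},
  {"rot":[0,0,0],"xyz":[0,0.001,0],"grip":255},
  {"rot":[0,0,0],"xyz":[0,0.001,0],"grip":255},
  {"rot":[0,0,0],"xyz":[0,0.001,0],"grip":255},
  {"rot":[0,0,0],"xyz":[0,0.001,0],"grip":255},
  {"rot":[0,0,0],"xyz":[0,0.001,0],"grip":255},
])

```text
clock: 3.98
tool_pos: [0.5323, -0.0137, 0.1317]
eef_rot: [0.174, 0.985, 0.0, -0.0]
contact_force: [-0.2, -0.9, 0.7]
opening: 0.006
finger_force: 0.0
```

Request:
carry_out([
  {"rot":[0,0,0],"xyz":[0,0,0],"grip":255},
  {"rot":[0,0,0],"xyz":[0,0,0],"grip":255},
  {"rot":[0,0,0],"xyz":[0,0,0],"grip":255},
  {"rot":[0,0,0],"xyz":[0,0,0],"grip":255},
  {"rot":[0,0,0],"xyz":[0,0,0],"grip":255},
  {"rot":[0,0,0],"xyz":[0,0,0],"grip":255},
  {"rot":[0,0,0],"xyz":[0,0,0],"grip":255},
  {"rot":[0,0,0],"xyz":[0,0,0],"grip":255},
])

```text
clock: 4.65
tool_pos: [0.5323, -0.0137, 0.1317]
eef_rot: [0.173, 0.985, 0.0, 0.0]
contact_force: [0.6, -0.0, -0.6]
opening: 0.006
finger_force: 0.0
```

Request:
carry_out([
  {"rot":[0,0,0],"xyz":[0,0,0],"grip":255},
  {"rot":[0,0,0],"xyz":[0,0,0],"grip":255},
  {"rot":[0,0,0],"xyz":[0,0,0],"grip":255},
  {"rot":[0,0,0],"xyz":[0,0,0],"grip":255},
  {"rot":[0,0,0],"xyz":[0,0,0],"grip":255},
  {"rot":[0,0,0],"xyz":[0,0,0],"grip":255},
  {"rot":[0,0,0],"xyz":[0,0,0],"grip":255},
  {"rot":[0,0,0],"xyz":[0,0,0],"grip":255},
])

```text
clock: 5.32
tool_pos: [0.5324, -0.0137, 0.1317]
eef_rot: [0.173, 0.985, 0.0, 0.0]
contact_force: [0.4, -0.9, 0.2]
opening: 0.01
finger_force: 0.0
```

Request:
carry_out([
  {"rot":[0,0,0],"xyz":[0,0,0],"grip":255},
  {"rot":[0,0,0],"xyz":[0,0,0],"grip":255},
  {"rot":[0,0,0],"xyz":[0,0,0],"grip":255},
  {"rot":[0,0,0],"xyz":[0,0,0],"grip":255},
  {"rot":[0,0,0],"xyz":[0,0,0],"grip":255},
  {"rot":[0,0,0],"xyz":[0,0,0],"grip":255},
  {"rot":[0,0,0],"xyz":[0,0,0],"grip":255},
  {"rot":[0,0,0],"xyz":[0,0,0],"grip":255},
])

```text
clock: 5.98
tool_pos: [0.5324, -0.0137, 0.1317]
eef_rot: [0.173, 0.985, 0.0, 0.0]
contact_force: [-0.1, -0.5, -0.2]
opening: 0.001
finger_force: 0.0
```

Request:
carry_out([
  {"rot":[0,0,0],"xyz":[0,0,-0.025],"grip":255},
  {"rot":[0,0,0],"xyz":[0,0,-0.05],"grip":255},
  {"rot":[0,0,0],"xyz":[0.005,0.02,-0.06],"grip":255},
  {"rot":[0,0,0],"xyz":[0.0125,0.053,-0.06],"grip":255},
  {"rot":[0,0,0],"xyz":[0.02,0.086,-0.06],"grip":255},
  {"rot":[0,0,0],"xyz":[0.028,0.12,-0.06],"grip":255},
  {"rot":[0,0,0],"xyz":[0.036,0.154,-0.06],"grip":255},
  {"rot":[0,0,0],"xyz":[0.044,0.188,-0.06],"grip":255},
])

```text
clock: 6.65
tool_pos: [0.5551, 0.1796, 0.1918]
eef_rot: [0.174, 0.985, -0.0, 0.0]
contact_force: [0.1, 0.7, -0.6]
opening: 0.001
finger_force: 0.0
```

Request:
carry_out([
  {"rot":[0,0,0],"xyz":[0.007,0.03,0],"grip":255},
  {"rot":[0,0,0],"xyz":[0.012,0.051,0],"grip":255},
  {"rot":[0,0,0],"xyz":[0.014,0.059,0.005],"grip":255},
  {"rot":[0,0,0],"xyz":[0.014,0.059,0.01],"grip":255},
  {"rot":[0,0,0],"xyz":[0.014,0.059,0.01],"grip":255},
  {"rot":[0,0,0],"xyz":[0.014,0.059,0.01],"grip":255},
  {"rot":[0,0,0],"xyz":[0.014,0.059,0.01],"grip":255},
  {"rot":[0,0,0],"xyz":[0.014,0.059,0.01],"grip":255},
])

```text
clock: 7.32
tool_pos: [0.5626, 0.2363, 0.1818]
eef_rot: [0.175, 0.985, -0.0, 0.0]
contact_force: [-0.0, 0.3, -0.2]
opening: 0.004
finger_force: 0.0
```

```bash
python3 - <<'E'
from h import *
import cv2
s=r.get_state(); im=r.snapshot("wrist"); print(s["clock"],s["tool_pos"],s["eef_rot"],abs(s["qd"]).max().round(3))
cv2.imwrite("pics/w4.png",cv2.resize(im[130:280,160:360,::-1],None,fx=4,fy=4,interpolation=cv2.INTER_CUBIC))
p=s["tool_pos"].copy();p[2]=.094;print((wproj(p,s)-[160,130])*4)
E
```

```text
7.3167 [0.56262325 0.23625    0.18183764] [ 1.74721117e-01  9.84617854e-01 -4.40222088e-04  1.36349568e-04] 0.009
[388.88455322 271.65455267]
```

View pics/w4.png

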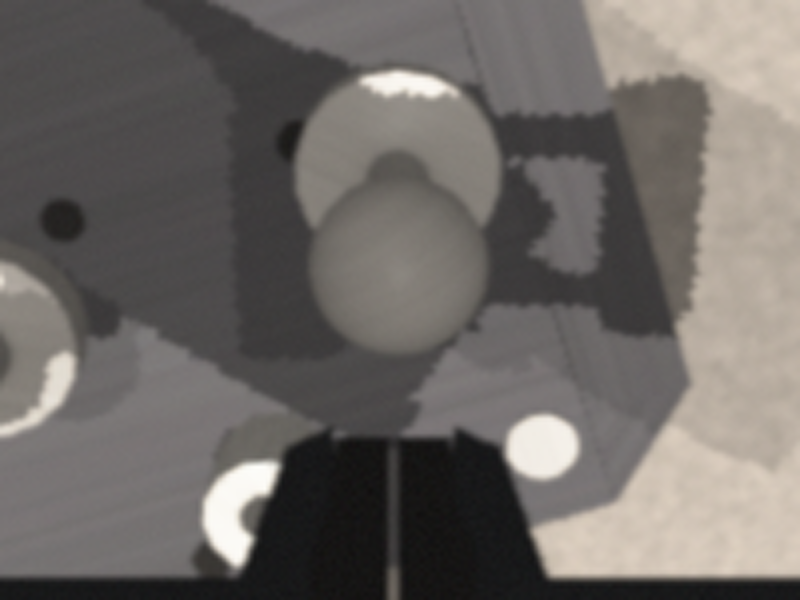

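The ball centre is at (399,264) against (389,272) expected, so I'll shift +1.5 mm in y and +1 mm in x, then descend 50 mm and hold.

Request:
carry_out([
  {"rot":[0,0,0],"xyz":[0.001,0.0015,0.012],"grip":255},
  {"rot":[0,0,0],"xyz":[0.001,0.0015,0.026],"grip":255},
  {"rot":[0,0,0],"xyz":[0.001,0.0015,0.038],"grip":255},
  {"rot":[0,0,0],"xyz":[0.001,0.0015,0.046],"grip":255},
  {"rot":[0,0,0],"xyz":[0.001,0.0015,0.05],"grip":255},
  {"rot":[0,0,0],"xyz":[0.001,0.0015,0.05],"grip":255},
  {"rot":[0,0,0],"xyz":[0.001,0.0015,0.05],"grip":255},
  {"rot":[0,0,0],"xyz":[0.001,0.0015,0.05],"grip":255},
])

```text
clock: 8.03
tool_pos: [0.5622, 0.2402, 0.1322]
eef_rot: [0.174, 0.985, 0.0, 0.0]
contact_force: [-0.6, -0.0, -0.0]
opening: 0.007
finger_force: 0.0
```

Request:
carry_out([
  {"rot":[0,0,0],"xyz":[0,0,0],"grip":255},
  {"rot":[0,0,0],"xyz":[0,0,0],"grip":255},
  {"rot":[0,0,0],"xyz":[0,0,0],"grip":255},
  {"rot":[0,0,0],"xyz":[0,0,0],"grip":255},
  {"rot":[0,0,0],"xyz":[0,0,0],"grip":255},
  {"rot":[0,0,0],"xyz":[0,0,0],"grip":255},
  {"rot":[0,0,0],"xyz":[0,0,0],"grip":255},
  {"rot":[0,0,0],"xyz":[0,0,0],"grip":255},
])

```text
clock: 8.7
tool_pos: [0.5618, 0.24, 0.1317]
eef_rot: [0.174, 0.985, 0.0, -0.0]
contact_force: [-0.8, 0.3, -0.1]
opening: 0.002
finger_force: 0.0
```

Request:
carry_out([
  {"rot":[0,0,0],"xyz":[0,0,0],"grip":255},
  {"rot":[0,0,0],"xyz":[0,0,0],"grip":255},
  {"rot":[0,0,0],"xyz":[0,0,0],"grip":255},
  {"rot":[0,0,0],"xyz":[0,0,0],"grip":255},
  {"rot":[0,0,0],"xyz":[0,0,0],"grip":255},
  {"rot":[0,0,0],"xyz":[0,0,0],"grip":255},
  {"rot":[0,0,0],"xyz":[0,0,0],"grip":255},
  {"rot":[0,0,0],"xyz":[0,0,0],"grip":255},
])

```text
clock: 9.37
tool_pos: [0.5618, 0.24, 0.1317]
eef_rot: [0.173, 0.985, 0.0, 0.0]
contact_force: [-0.1, -0.4, -0.3]
opening: 0.006
finger_force: 0.0
```

Request:
carry_out([
  {"rot":[0,0,0],"xyz":[0,0,0],"grip":255},
  {"rot":[0,0,0],"xyz":[0,0,0],"grip":255},
  {"rot":[0,0,0],"xyz":[0,0,0],"grip":255},
  {"rot":[0,0,0],"xyz":[0,0,0],"grip":255},
  {"rot":[0,0,0],"xyz":[0,0,0],"grip":255},
  {"rot":[0,0,0],"xyz":[0,0,0],"grip":255},
  {"rot":[0,0,0],"xyz":[0,0,0],"grip":255},
  {"rot":[0,0,0],"xyz":[0,0,0],"grip":255},
])

```text
clock: 10.03
tool_pos: [0.5618, 0.24, 0.1317]
eef_rot: [0.174, 0.985, 0.0, -0.0]
contact_force: [0.3, -0.7, -0.6]
opening: 0.005
finger_force: 0.0
```

Request:
carry_out([
  {"rot":[0,0,0],"xyz":[0,0,0],"grip":255},
  {"rot":[0,0,0],"xyz":[0,0,0],"grip":255},
  {"rot":[0,0,0],"xyz":[0,0,0],"grip":255},
  {"rot":[0,0,0],"xyz":[0,0,0],"grip":255},
  {"rot":[0,0,0],"xyz":[0,0,0],"grip":255},
  {"rot":[0,0,0],"xyz":[0,0,0],"grip":255},
  {"rot":[0,0,0],"xyz":[0,0,0],"grip":255},
  {"rot":[0,0,0],"xyz":[0,0,0],"grip":255},
])

```text
clock: 10.7
tool_pos: [0.5618, 0.24, 0.1317]
eef_rot: [0.174, 0.985, 0.0, -0.0]
contact_force: [0.5, 0.7, -0.6]
opening: 0.004
finger_force: 0.0
```

Request:
carry_out([
  {"rot":[0,0,0],"xyz":[0,0,-0.025],"grip":255},
  {"rot":[0,0,0],"xyz":[0,0,-0.055],"grip":255},
  {"rot":[0,0,0],"xyz":[-0.005,-0.02,-0.08],"grip":255},
  {"rot":[0,0,0],"xyz":[-0.014,-0.053,-0.08],"grip":255},
  {"rot":[0,0,0],"xyz":[-0.023,-0.088,-0.08],"grip":255},
  {"rot":[0,0,0],"xyz":[-0.032,-0.123,-0.08],"grip":255},
  {"rot":[0,0,0],"xyz":[-0.041,-0.158,-0.08],"grip":255},
  {"rot":[0,0,0],"xyz":[-0.05,-0.193,-0.08],"grip":255},
])

```text
clock: 11.37
tool_pos: [0.5425, 0.0399, 0.2119]
eef_rot: [0.173, 0.985, 0.0, 0.0]
contact_force: [0.9, -0.1, -0.4]
opening: 0.002
finger_force: 0.0
```

Request:
carry_out([
  {"rot":[0,0,0],"xyz":[-0.009,-0.035,0],"grip":255},
  {"rot":[0,0,0],"xyz":[-0.018,-0.07,0],"grip":255},
  {"rot":[0,0,0],"xyz":[-0.027,-0.105,0],"grip":255},
  {"rot":[0,0,0],"xyz":[-0.036,-0.14,0],"grip":255},
  {"rot":[0,0,0],"xyz":[-0.045,-0.175,0],"grip":255},
  {"rot":[0,0,0],"xyz":[-0.054,-0.21,0],"grip":255},
  {"rot":[0,0,0],"xyz":[-0.063,-0.24,0],"grip":255},
  {"rot":[0,0,0],"xyz":[-0.069,-0.265,0],"grip":255},
])

```text
clock: 12.03
tool_pos: [0.5165, -0.2345, 0.2117]
eef_rot: [0.175, 0.985, -0.001, 0.0]
contact_force: [1.2, -0.2, -1.0]
opening: 0.004
finger_force: 0.0
```

Request:
carry_out([
  {"rot":[0,0,0],"xyz":[-0.007,-0.027,0],"grip":255},
  {"rot":[0,0,0],"xyz":[-0.011,-0.039,0.02],"grip":255},
  {"rot":[0,0,0],"xyz":[-0.011,-0.039,0.045],"grip":255},
  {"rot":[0,0,0],"xyz":[-0.011,-0.039,0.07],"grip":255},
  {"rot":[0,0,0],"xyz":[-0.011,-0.039,0.08],"grip":255},
  {"rot":[0,0,0],"xyz":[-0.011,-0.039,0.08],"grip":255},
  {"rot":[0,0,0],"xyz":[-0.011,-0.039,0.08],"grip":255},
  {"rot":[0,0,0],"xyz":[-0.011,-0.039,0.08],"grip":255},
])

```text
clock: 12.7
tool_pos: [0.5152, -0.2715, 0.133]
eef_rot: [0.173, 0.985, -0.0, 0.001]
contact_force: [0.5, -0.3, 0.3]
opening: 0.007
finger_force: 0.0
```

```bash
python3 - <<'E'
from h import *
import cv2
s=r.get_state(); im=r.snapshot("wrist"); print(s["clock"],s["tool_pos"],s["eef_rot"],abs(s["qd"]).max().round(3))
cv2.imwrite("pics/w5.png",cv2.resize(im[130:280,160:360,::-1],None,fx=4,fy=4,interpolation=cv2.INTER_CUBIC))
for z in(.065,.074):
  p=s["tool_pos"].copy();p[2]=z;print((wproj(p,s)-[160,130])*4)
E
```

```text
12.7 [ 0.51521883 -0.27152162  0.13298081] [ 1.73261608e-01  9.84875177e-01 -1.44833307e-04  1.13106535e-03] 0.009
[388.33805608 307.48495379]
[388.26918946 326.11412357]
```

View pics/w5.png

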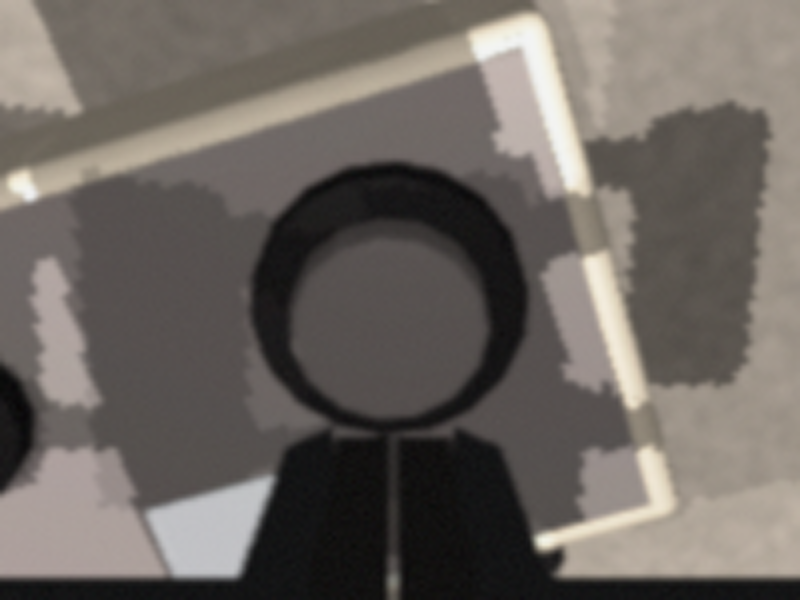

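The button's top disc is centred at (390,327) against (388,326) expected for z = 0.074, so the position and height agree. I'll descend to just above it and then press slowly.

Request:
carry_out([
  {"rot":[0,0,0],"xyz":[0,0,0.012],"grip":255},
  {"rot":[0,0,0],"xyz":[0,0,0.025],"grip":255},
  {"rot":[0,0,0],"xyz":[0,0,0.037],"grip":255},
  {"rot":[0,0,0],"xyz":[0,0,0.046],"grip":255},
  {"rot":[0,0,0],"xyz":[0,0,0.051],"grip":255},
  {"rot":[0,0,0],"xyz":[0,0,0.053],"grip":255},
  {"rot":[0,0,0],"xyz":[0,0,0.055],"grip":255},
  {"rot":[0,0,0],"xyz":[0,0,0.055],"grip":255},
])

```text
clock: 13.42
tool_pos: [0.5142, -0.2714, 0.0768]
eef_rot: [0.173, 0.985, 0.0, -0.0]
contact_force: [-0.1, -0.1, 1.9]
opening: 0.005
finger_force: 0.9
```

Request:
carry_out([
  {"rot":[0,0,0],"xyz":[0,0,0.001],"grip":255},
  {"rot":[0,0,0],"xyz":[0,0,0.002],"grip":255},
  {"rot":[0,0,0],"xyz":[0,0,0.003],"grip":255},
  {"rot":[0,0,0],"xyz":[0,0,0.004],"grip":255},
  {"rot":[0,0,0],"xyz":[0,0,0.004],"grip":255},
  {"rot":[0,0,0],"xyz":[0,0,0.004],"grip":255},
])

```text
clock: 13.92
tool_pos: [0.5142, -0.2715, 0.0729]
eef_rot: [0.173, 0.985, 0.0, 0.0]
contact_force: [-0.3, 1.4, 4.1]
opening: 0.006
finger_force: 2.0
```

Contact has started, with 4.1 N at z = 0.073. I'll press on in small steps.

Request:
carry_out([
  {"rot":[0,0,0],"xyz":[0,0,0.001],"grip":255},
  {"rot":[0,0,0],"xyz":[0,0,0.002],"grip":255},
  {"rot":[0,0,0],"xyz":[0,0,0.002],"grip":255},
  {"rot":[0,0,0],"xyz":[0,0,0.002],"grip":255},
  {"rot":[0,0,0],"xyz":[0,0,0.002],"grip":255},
])

```text
clock: 14.33
tool_pos: [0.5142, -0.2715, 0.0714]
eef_rot: [0.173, 0.985, -0.0, 0.0]
contact_force: [-2.3, 1.2, 11.2]
opening: 0.004
finger_force: 5.1
```

Request:
carry_out([
  {"rot":[0,0,0],"xyz":[0,0,0.001],"grip":255},
  {"rot":[0,0,0],"xyz":[0,0,0.001],"grip":255},
  {"rot":[0,0,0],"xyz":[0,0,0.001],"grip":255},
  {"rot":[0,0,0],"xyz":[0,0,0.001],"grip":255},
  {"rot":[0,0,0],"xyz":[0,0,0.001],"grip":255},
  {"rot":[0,0,0],"xyz":[0,0,0.001],"grip":255},
])

```text
clock: 14.83
tool_pos: [0.5142, -0.2715, 0.0713]
eef_rot: [0.173, 0.985, -0.0, 0.0]
contact_force: [-4.6, 2.7, 17.6]
opening: 0.006
finger_force: 8.7
```

The button is at its hard stop: 5 N extrapolates to z = 0.0713, and the force now climbs with no further travel. I'll retreat straight up.

Request:
carry_out([
  {"rot":[0,0,0],"xyz":[0,0,-0.004],"grip":255},
  {"rot":[0,0,0],"xyz":[0,0,-0.012],"grip":255},
  {"rot":[0,0,0],"xyz":[0,0,-0.03],"grip":255},
  {"rot":[0,0,0],"xyz":[0,0,-0.06],"grip":255},
  {"rot":[0,0,0],"xyz":[0,0,-0.09],"grip":255},
  {"rot":[0,0,0],"xyz":[0,0,-0.115],"grip":255},
  {"rot":[0,0,0],"xyz":[0,0,-0.125],"grip":255},
  {"rot":[0,0,0],"xyz":[0,0,-0.125],"grip":255},
])

```text
clock: 15.5
tool_pos: [0.5158, -0.2724, 0.197]
eef_rot: [0.174, 0.985, -0.001, 0.003]
contact_force: [0.9, 0.0, -0.0]
opening: 0.005
finger_force: 0.0
```

Request:
carry_out([
  {"rot":[0,0,0],"xyz":[0,0,0],"grip":255},
  {"rot":[0,0,0],"xyz":[0,0,0],"grip":255},
  {"rot":[0,0,0],"xyz":[0,0,0],"grip":255},
  {"rot":[0,0,0],"xyz":[0,0,0],"grip":255},
])

```text
clock: 15.83
tool_pos: [0.5134, -0.2712, 0.1932]
eef_rot: [0.173, 0.985, 0.0, -0.001]
contact_force: [0.2, 0.0, 0.6]
opening: 0.005
finger_force: 0.0
```

```bash
python3 -c "
from plant import r
s=r.get_state();print(s['clock'],s['tool_pos'],s['contact_force']);print(r.finish_job())"
```

```text
15.8333 [ 0.51339864 -0.2711831   0.19319079] [0.22626291 0.02968978 0.62105188]
the job is handed in; nothing more can be done
None
```

I held about 2 cm above the pointed tip and then the ball tip for over 2 s each, with no contact felt, pressed the large button to its stop and released it, then handed the job in at 15.8 s with the arm clear; no verdict came back.

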